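Quick spin: shut the microcentrifuge and hold the short-spin key

TASK

The tubes are already in the microcentrifuge; give them a quick spin: with the fingertips push its open lid down from the outside until it is fully shut, without slamming it, and then press the blue short-spin key all the way down and keep it down - the program finishes while still holding the key. Do not press the green or the white key, and do not touch the rotor or the inside of the lid. Grip and lift nothing, do not lean hard on the machine or shift it, and leave the things around it where they are.

Things in the scene. Friction and masses are not known exactly. Their poses are not given: they have to be found in the camera images.
- centrifuge: light grey bench microcentrifuge, 256 mm deep (x), 220 mm wide (y), 130 mm high with its lid shut, about 4.3 kg, loose on rubber feet. Origin on the table under its middle; its x axis points from the front key panel (-x) to the hinge at the back, z up.
- panel (a point): middle of the key panel's surface, 103 mm in front of the centrifuge's origin, 95 mm high. The panel is 54 mm deep and slopes 20 degrees (0.35 rad) down to the front. On it from the centrifuge's +y to -y side: a dark display, the white, the green and the blue key, 45 mm apart (y = 0.012, -0.033, -0.078 in the centrifuge's frame).
- lid (a joint): opening angle in rad: 0 fully shut, 0.8 to 1.15 at the start, 1.35 the stop. The lid is a flat grey slab, 166 mm from hinge to free edge, 212 mm wide, 19 mm thick. Hinge friction holds it at any angle; 1 to 4 N near the free edge push it down. Shut, its outside is level, 130 mm above the table.
- lid_hinge (a point): middle of the lid's hinge axis, at x = 0.092, z = 0.110 in the centrifuge's frame; the axis runs along the centrifuge's y. The point's frame turns with the lid: -x points along the lid to its free edge, z out of its outside face, which lies 20 mm from the axis along that z.
- lid_edge (a point): middle of the lid's free edge, on its outside face, 166 mm from the hinge
- lid_liner: black seal, 150 x 200 x 6 mm, on the lid's inside face: not to be touched. Origin on the hinge axis
- rotor: aluminium rotor with twelve loaded tubes in the chamber under the lid, 136 mm across, 0.06 to 0.10 m above the table: not to be touched. Origin under its centre
- spin_key_top (a point): blue short-spin key: round, 22 mm across, standing 8 mm proud of the panel; the point is the middle of its cap's top. It slides 5 mm square to the panel (down and a little towards the hinge), sprung: it starts to move at about 2 N, is fully down at about 5 N and comes back up when released.
- spin_key (a joint): travel of the blue short-spin key in m: 0 up, 0.005 fully down
- start_key_top (a point): green start key, between the other two; same make as the blue one; to be left alone. The point is the middle of its cap's top
- start_key (a joint): travel of the green key in m: 0 up, 0.005 fully down
- open_key_top (a point): white lid-release key, beside the display; same make as the blue one; to be left alone. The point is the middle of its cap's top
- open_key (a joint): travel of the white key in m: 0 up, 0.005 fully down
- tube_rack: loose blue tube rack with capped tubes fixed in it, 122 x 70 x 43 mm high, 0.15 kg, long side along its x; origin under its centre
- tip_box: loose closed pink tip box, 122 x 82 x 62 mm high, long side along its x; origin under its centre
- buffer_jar: loose amber jar with white cap, 60 mm across, 105 mm high; origin under its centre
- beaker: loose clear beaker, 60 mm across, 70 mm high; origin under its centre
- marker: loose marker pen with red cap lying along its x, 125 mm long, 15 mm high; origin under its middle
- cryobox: loose white storage box with lilac lid, 136 x 136 x 54 mm high; origin under its centre
- pipette: loose pipette lying along its x (tip to +x), 275 mm long, 25 mm high; origin under its middle

How it is judged:
On the way, in this order (a step that is already met when the one before it is completed fails the run):
1. the lid is pushed fully shut (value of joint lid below 0.03 rad and value of joint spin_key below 0.001 m), for 0.2 s.
2. with the lid shut, the blue key is pressed all the way down by the fingers (value of joint lid below 0.03 rad and value of joint spin_key above 0.0038 m and contact force between the fingers and spin_key above 1 N), for 0.3 s.
At the end, for the whole second after the job is handed in: The lid is fully shut (within 0.03 rad, 5 mm at its edge), the fingers hold the blue key down (at least 3.8 of its 5 mm, with more than 1 N), the green and white keys are up, the centrifuge stands within 20 mm of where it was and everything else within 30 mm (all of step 2 and value of joint each of start_key, open_key below 0.0015 m and distance of centrifuge from where it was at the start of the episode below 0.02 m and angle between centrifuge's own z axis and vertical below 0.05 rad and linear speed of centrifuge below 0.02 m/s and velocity of joint lid below 0.1 rad/s and distance of each of tube_rack, tip_box, buffer_jar, beaker, marker, cryobox, pipette from where it was at the start of the episode below 0.03 m); the arm keeps its last pose, push and grip.
It fails at once if the green or the white key is pressed, or the blue one before the lid is shut (value of joint any of start_key, open_key above 0.0025 m or (value of joint spin_key above 0.0025 m and value of joint lid above 0.06 rad)).
It fails at once if rough handling: the lid is slammed (faster than 3 rad/s) or the robot leans on the machine with more than 60 N (velocity of joint lid below -3 rad/s or contact force between any of the fingers, the arm and centrifuge above 60 N).
It fails at once if the fingers touch the inside of the lid or the rotor (contact force between the fingers and lid_liner above 1 N or contact force between the fingers and rotor above 1 N).
It fails at once if the machine is shifted by more than 20 mm, tipped or lifted (distance of centrifuge from where it was at the start of the episode above 0.02 m or angle between centrifuge's own z axis and vertical above 0.06 rad).
It fails at once if something around the machine is lifted, carried, knocked over or moved by more than 30 mm (distance of any of tube_rack, tip_box, buffer_jar, beaker, marker, cryobox, pipette from where it was at the start of the episode above 0.03 m or angle between any of tube_rack, tip_box, buffer_jar, beaker, marker, cryobox, pipette's own z axis and vertical above 0.5 rad).
It also fails if it takes over 45 s, if anything falls off the work surface, if the arm or the gripper's body presses on something with over 40 N, if the wrist force passes 120 N, or if a joint passes its speed limit or range.

ROBOT

A 6-joint arm with a two-finger parallel gripper is mounted at the origin on the work surface. World frame = base frame: x ahead of the robot, y to its left, z up, the work surface at z = 0. Lengths are in m, angles in rad, forces in N, time in s.
With the tool pointing down it reaches from about 0.275 to 0.75 m from the base axis. Payload 10.2 kg.
Tool frame: the origin (TCP) lies at the very end of the fingers, on their centre line; the grasp point (between the pads) lies 19 mm behind it (grip_depth is the distance from the TCP to the grasp point, in m); y points along the fingers, z is the direction in which the jaws open and shut, and the axes are right-handed (so a half turn about y gives the same grasp; the last joint's range is limited). The gripper opens to 85 mm and grips with 20 to 120 N. Pads are 22 mm wide; open, the fingers measure 114 mm over their backs; the gripper's body (76 mm by 85 mm) begins 54 mm behind the grasp point. The pads swing forward as they close: fully open they stand 13 mm farther back than shut.
Start: joints at [0.996, 0.313, 1.498, -0, 1.331, -0.223], TCP at [0.181, 0.493, 0.231] pointing down, gripper open.
Joint ranges: [-2.94, 2.94], [-0.97, 2.17], [0.19, 2.56], [-1.23, 4.37], [0.02, 3.11], [-2.88, 2.88]. Speed limits (rad/s): [2.39, 2.39, 3.01, 3.14, 3.14, 3.14].

INTERFACE

Orientations are given as a unit quaternion [w, x, y, z].
In Python, from bench import read_state, read_camera, sign_off, grip_depth gives the robot as it stands. The module is installed in compiled form; this text tells all that it offers.
- The arm moves only by the tool drive_tool, never from a script. Its argument "steps" is a list of rows, each a list of 3 entries, a list of its own where there are three numbers: the shift along the tool's x, y, z in mm, then the turn about the tool's y in degrees, then the opening in per cent of the stroke, from 0 (shut) to 100 (fully open). In form: [[[x, y, z], spin, claw], ...]. A call has 1 to 12 rows; each row shifts and turns the commanded pose from where the row before left it, along the tool's axes as they then stand; what a row does not reach is not made up. A row lasts 1/12 s, in which the tool goes at most 41.7 mm and 7.16 degrees, less where a joint would pass 70% of its speed; a pose out of reach is approached as far as the arm can. A call with a gripper value outside its range is refused whole. The fingers move at their own pace and stop on an object; "grip_force" is the grip in N (left out, the last holds). Time passes only in rows, so rows that do not move let the fingers close. It gives the time, the measured TCP pose, the force and the opening at its end, in the units of the state.
- read_state(): the state, without advancing time (a new reading comes with each control period).
- read_camera(name): name is "scene" or "top"; returns a dict with "img" (480x640x3 uint8, blue, green, red), "intrinsics" (3x3 intrinsics, pixels), "view" (4x4, takes a point from world to camera coordinates). Camera axes: x right, y up, looking along -z (the intrinsics and any distortion apply to the point x, -y, -z); pixel columns grow to the right and rows downward; lengths in m; the calibration is good to about 2 mm. A picture is of the moment at which its call begins. There is no depth.
- sign_off(): hands the job in, once; it reports no verdict.
The state is a dict: "clock": time; "joint_positions": joint angles; "joint_vel": joint speeds; "effort": joint torques, N m; "tool_pos": TCP position; "orientation": TCP orientation; "wrist_force": force on the tool from outside, world axes, zero at the start; "ft_torque": the same for the moment, N m; "grip_width": finger opening in m.
Only numpy, scipy, OpenCV 4.12 (cv2) and the standard library are available. Lean on these libraries where they do the work, as an engineer would, in place of code of your own. Each camera call takes 0.05 s, during which the arm holds its last target. There are 200 camera calls.

## Working session

There is one attempt and no reset: what is moved stays moved. The work goes in short steps, Python scripts to look and compute and a tool call to move; the robot and the scene stay as the last step left them, time stands still between calls to the robot, and variables do not carry over. Pictures are saved under pics/ and viewed, about 8 in all and at most 12, crops included, and the job is handed in when it is done.

Besides the shell and the picture viewer there is one more tool, called as name([rows], argument=value, ...), one row to a line, values as JSON. drive_tool: Moves the arm, as the interface text tells. Its arguments: {"type":"object","properties":{"steps":{"type":"array"},"grip_force":{"type":"number"}},"required":["steps"]}

```bash
mkdir -p pics
python3 - <<'E'
from bench import *
import cv2,numpy as np
for n in("scene","top"):
    c=read_camera(n); cv2.imwrite(f"pics/{n}0.png",c["img"]); print(n,c["intrinsics"],np.round(c["view"],4).tolist(),[k for k in c])
s=read_state(); print(s, grip_depth)
E
```

```text
scene [[557.99018652   0.         324.91393471]
 [  0.         557.99018652 241.90969442]
 [  0.           0.           1.        ]] [[-0.9694, -0.2454, -0.0027, 0.5407], [0.1771, -0.707, 0.6847, -0.1542], [-0.1699, 0.6633, 0.7288, -1.7942], [0.0, 0.0, 0.0, 1.0]] ['img', 'intrinsics', 'view']
top [[478.5127454    0.         319.87240912]
 [  0.         478.5127454  236.85072334]
 [  0.           0.           1.        ]] [[0.0224, -0.9997, 0.0008, -0.0072], [0.9957, 0.0223, 0.0894, -0.5602], [-0.0894, -0.0012, 0.996, -1.6235], [0.0, 0.0, 0.0, 1.0]] ['img', 'intrinsics', 'view']
{'clock': 0.1, 'joint_positions': array([ 9.95625355e-01,  3.13386928e-01,  1.49836028e+00, -1.12102097e-05,
        1.33100758e+00, -2.23411072e-01]), 'joint_vel': array([ 1.48907269e-03, -1.80883461e-03, -1.39130243e-03,  1.48595124e-03,
        1.25811471e-03, -7.75837555e-05]), 'effort': array([ 4.37366354e-03, -4.12901831e+01, -2.60142982e+01, -1.60744316e-04,
        3.02263892e-03, -1.90957206e-05]), 'tool_pos': array([0.18077901, 0.49264609, 0.23079626]), 'orientation': array([-0.69581821,  0.69657831, -0.12388095,  0.12356857]), 'wrist_force': array([ 0.27150193, -0.11329928,  0.09690618]), 'ft_torque': array([-0.02299606, -0.05301921, -0.00304165]), 'grip_width': 0.08526488134965962} 0.0187
```

View pics/scene0.png

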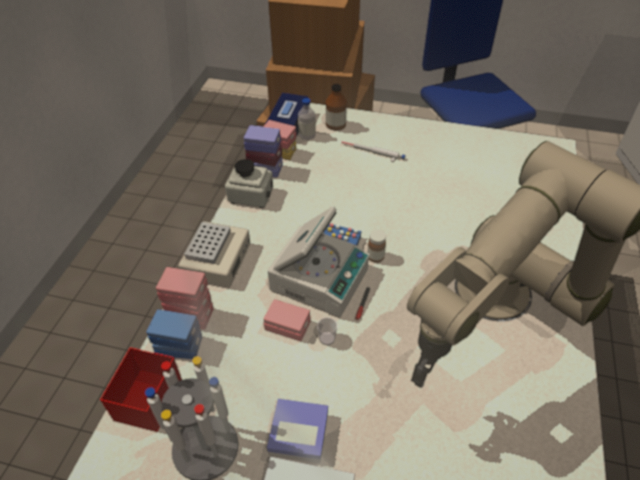

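View pics/top0.png

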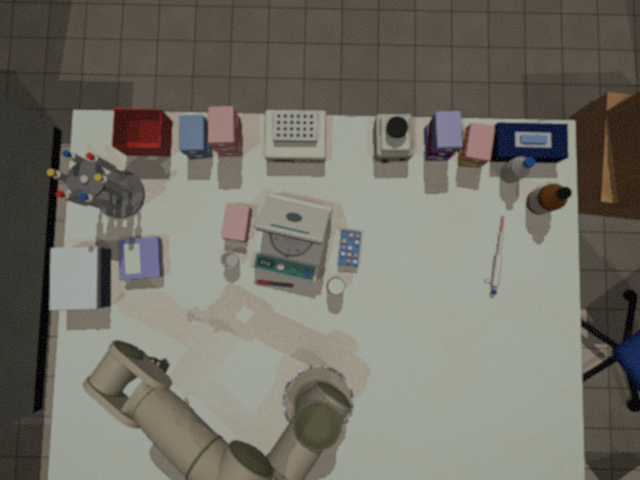

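The machine is near (288,240) in the top view and (320,260) in the scene view. Its panel faces the robot and the lid is open away from it. I'll enlarge both.

Run:
```python
import cv2,numpy as np
a=cv2.imread("pics/top0.png")[185:305,215:375]; b=cv2.imread("pics/scene0.png")[200:320,255:415]
f=lambda i:cv2.resize(i,None,fx=5,fy=5,interpolation=cv2.INTER_CUBIC)
cv2.imwrite("pics/t1.png",f(a));cv2.imwrite("pics/s1.png",f(b))
```

```text
(no output)
```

View pics/t1.png

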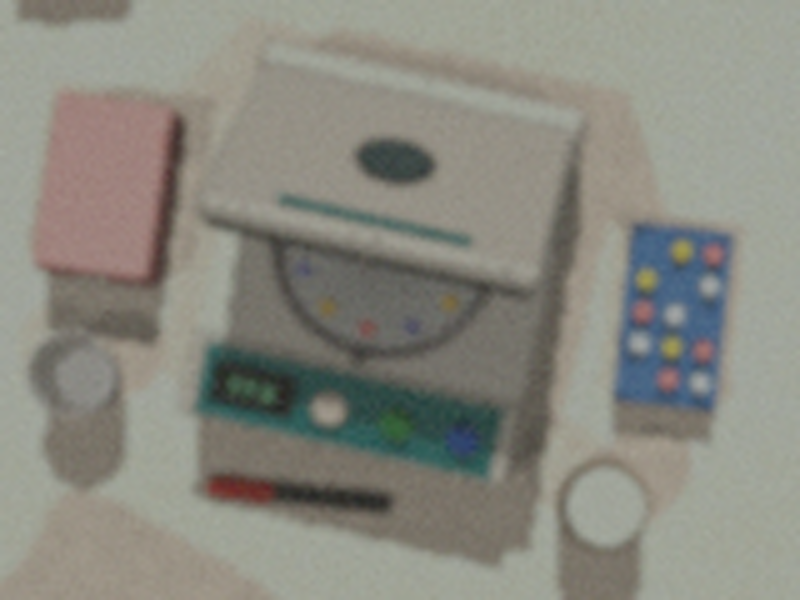

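View pics/s1.png

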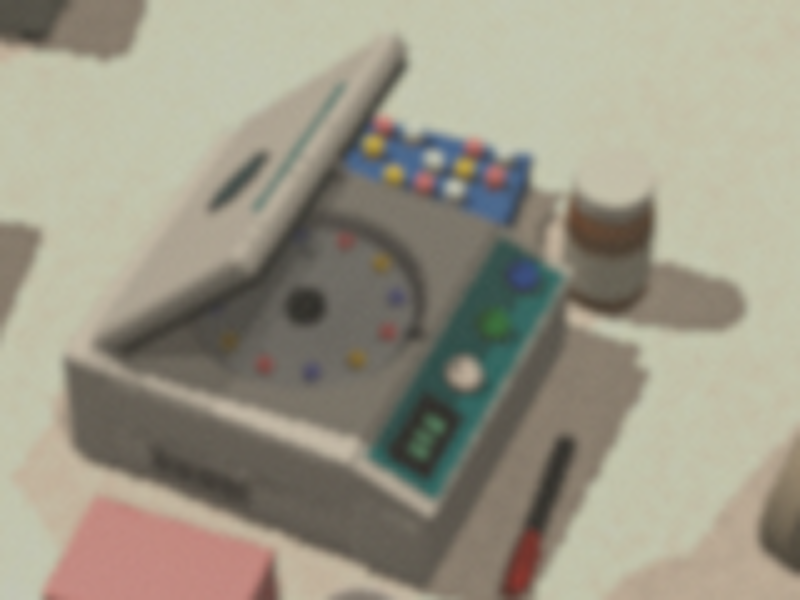

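Top crop: white key (328,410), green (395,425), blue (462,441). The lid's outside edge runs from about (207,208) to (530,280). Scene crop: white (463,373), green (495,324), blue (523,275). The outside lid edge runs from about (388,42) to (240,262). Next I'll measure.

```bash
cat > h.py <<'E'
import cv2,numpy as np
from bench import *
from scipy.spatial.transform import Rotation as R
def ray(c,uv):
    V=c["view"];K=c["intrinsics"]; d=np.linalg.solve(K,[uv[0],uv[1],1.0])*[1,-1,-1]
    return -V[:3,:3].T@V[:3,3], V[:3,:3].T@d
def plane(c,uv,z):
    o,d=ray(c,uv); return o+d*(z-o[2])/d[2]
def tri(rs):
    A=0;b=0
    for o,d in rs:
        d=d/np.linalg.norm(d);P=np.eye(3)-np.outer(d,d);A=A+P;b=b+P@o
    return np.linalg.solve(A,b)
def px(c,p):
    q=c["view"][:3,:3]@p+c["view"][:3,3];u=c["intrinsics"]@(q*[1,-1,-1]);return u[:2]/u[2]
E
python3 - <<'E'
from h import *
cs={n:read_camera(n) for n in("top","scene")}
off={"top":(215,185),"scene":(255,200)}
g={"top":dict(w=(328,410),g=(395,425),b=(462,441),L=(207,208),Rr=(532,282)),
 "scene":dict(w=(463,373),g=(495,324),b=(523,275),Rr=(388,42),L=(240,262))}
rng={"b":((105,110,60),(130,255,255)),"g":((45,110,60),(75,255,255))}
full={}
for n,c in cs.items():
    hsv=cv2.cvtColor(c["img"],cv2.COLOR_BGR2HSV)
    for k,uv in g[n].items():
        u=np.array(uv)/5-.4+off[n]
        if k in rng:
            m=cv2.inRange(hsv,*rng[k]); M=np.zeros_like(m); cv2.circle(M,tuple(int(round(x)) for x in u),6,255,-1)
            mm=cv2.moments(m&M,True)
            if mm["m00"]>8: v=np.array([mm["m10"],mm["m01"]])/mm["m00"]; print(n,k,u,v,mm["m00"]);u=v
        full[n,k]=u
K={}
for k in "wgb":
    K[k]=[plane(cs[n],full[n,k],.1015) for n in cs]
    print(k,np.round(K[k],4).tolist(),np.round(tri([ray(cs[n],full[n,k]) for n in cs]),4))
M={k:np.mean(K[k],0) for k in K}
v=M["w"]-M["b"];print("spacing",np.linalg.norm(v)/2); yaw=np.arctan2(v[1],v[0])-np.pi/2
ex=np.array([np.cos(yaw),np.sin(yaw),0]);ey=np.array([-ex[1],ex[0],0])
o=(M["w"]+M["g"]+M["b"])/3+ex*.1057+ey*.033; o[2]=0
print("yaw",yaw,"origin",o)
for n in cs:
    for k,y in(("L",.106),("Rr",-.106)):
        for a in (.8,.9,1.,1.1):
            x=.092-.166*np.cos(a)+.02*np.sin(a); z=.11+.166*np.sin(a)+.02*np.cos(a)
            print(n,k,a,px(cs[n],o+ex*x+ey*y+[0,0,z]).round(1),full[n,k].round(1))
for k in("L","Rr"):
    p=tri([ray(cs[n],full[n,k]) for n in cs]);d=p-o;h=np.array([d@ex,d@ey,d[2]]);print(k,"cfr",h,"angle",np.arctan2(h[2]-.11,.092-h[0])-np.arctan2(.02,.166))
s=read_state();print(R.from_quat(np.roll(s["orientation"],-1)).as_matrix().round(3))
E
```

```text
top g [293.6 269.6] [293.375 270.375] 16.0
top b [307.  272.8] [307.32 272.72] 25.0
scene g [353.6 264.4] [354.6 264.2] 10.0
scene b [359.2 254.6] [359.29411765 254.58823529] 17.0
w [[0.4529, 0.1326, 0.1015], [0.4533, 0.1336, 0.1015]] [0.4532 0.1327 0.1005]
g [[0.4416, 0.0893, 0.1015], [0.4398, 0.0884, 0.1015]] [0.4406 0.0891 0.1021]
b [[0.435, 0.0436, 0.1015], [0.4339, 0.0455, 0.1015]] [0.4346 0.0436 0.0992]
spacing 0.04524727179306603
yaw -0.20794416880044597 origin [0.55297437 0.09929545 0.        ]
top L 0.8 [253.3 227. ] [256.  226.2]
top L 0.9 [254.  222.2] [256.  226.2]
top L 1.0 [254.8 217.1] [256.  226.2]
top L 1.1 [255.8 211.7] [256.  226.2]
top Rr 0.8 [322.3 243.1] [321. 241.]
top Rr 0.9 [323.3 238.4] [321. 241.]
top Rr 1.0 [324.5 233.3] [321. 241.]
top Rr 1.1 [325.7 228.1] [321. 241.]
scene L 0.8 [304.2 253.4] [302.6 252. ]
scene L 0.9 [299.7 249.6] [302.6 252. ]
scene L 1.0 [295. 246.] [302.6 252. ]
scene L 1.1 [290.1 242.7] [302.6 252. ]
scene Rr 0.8 [336.2 207.1] [332.2 208. ]
scene Rr 0.9 [332.2 203.5] [332.2 208. ]
scene Rr 1.0 [327.9 200.2] [332.2 208. ]
scene Rr 1.1 [323.4 197.1] [332.2 208. ]
L cfr [-0.00310908  0.09997239  0.23960645] angle 0.8178207004141518
Rr cfr [-0.00136253 -0.09989593  0.24090759] angle 0.8313659886542747
[[ 0.939 -0.     0.345]
 [-0.345 -0.001  0.939]
 [-0.    -1.    -0.001]]
```

Pose found: centrifuge origin (0.553, 0.099), yaw -0.208 rad, lid about 0.83 rad, with the tool pointing straight down. I'll shut the fingers, rise, align the tool with the machine and travel above the lid's outside.

drive_tool([
  [[0, -25, 0], 0, 0],
  [[0, -25, 0], 0, 0],
  [[0, -25, 0], -4.2, 0],
  [[0, -25, 0], -4.2, 0],
  [[33, 0, -22], 0, 0],
  [[33, 0, -22], 0, 0],
  [[33, 0, -22], 0, 0],
  [[33, 0, -22], 0, 0],
  [[33, 0, -22], 0, 0],
  [[33, 0, -22], 0, 0],
  [[33, 0, -22], 0, 0],
  [[33, 0, -22], 0, 0],
], grip_force=20)

```text
clock: 1.2
tool_pos: [0.4045, 0.2651, 0.3313]
orientation: [0.703, -0.703, 0.072, -0.072]
wrist_force: [-0.0, 0.4, -0.3]
grip_width: -0.0
```

drive_tool([
  [[33, 0, -22], 0, 0],
  [[33, 0, -22], 0, 0],
  [[33, 0, -22], 0, 0],
  [[33, 0, -22], 0, 0],
  [[33, 0, -22], 0, 0],
  [[33, 0, -22], 0, 0],
  [[0, 0, 0], 0, 0],
  [[0, 0, 0], 0, 0],
])

```text
clock: 1.87
tool_pos: [0.5712, 0.0958, 0.3301]
orientation: [-0.703, 0.703, -0.074, 0.073]
wrist_force: [-0.2, 0.5, 0.8]
grip_width: -0.0002
```

```bash
cat >> h.py <<'E'
O=np.array([.553,.0993,0]);YAW=-.208
EX=np.array([np.cos(YAW),np.sin(YAW),0]);EY=np.array([-EX[1],EX[0],0])
def cfr(p): d=np.asarray(p)-O; return np.array([d@EX,d@EY,d[2]])
def st():
    s=read_state();M=R.from_quat(np.roll(s["orientation"],-1)).as_matrix()
    print("t",round(s["clock"],2),"cfr mm",(cfr(s["tool_pos"])*1e3).round(1),"toolx yaw",np.arctan2(M[1,0],M[0,0]).round(3),"F",s["wrist_force"].round(1),"w",s["grip_width"].round(4))
def shot(name,fn,u0,v0,w=160,h=120,f=5):
    c=read_camera(name);cv2.imwrite("pics/"+fn,cv2.resize(c["img"][v0:v0+h,u0:u0+w],None,fx=f,fy=f,interpolation=cv2.INTER_CUBIC));return c
E
python3 -c "
from h import *
st(); shot('scene','s2.png',255,180)"
```

```text
Traceback (most recent call last):
  File "h.py", line 21, in st
    print("t",round(s["clock"],2),"cfr mm",(cfr(s["tool_pos"])*1e3).round(1),"toolx yaw",np.arctan2(M[1,0],M[0,0]).round(3),"F",s["wrist_force"].round(1),"w",s["grip_width"].round(4))
                                                                                                                                                              ^^^^^^^^^^^^^^^^^^^^^
AttributeError: 'float' object has no attribute 'round'
```

Positioned as planned. Fix the helper, then shift 10 mm back and descend to just above contact.

```bash
sed -i 's/s\["grip_width"\].round(4)/round(s["grip_width"],4)/' h.py; python3 -c "
from h import *
st()"
```

```text
t 1.87 cfr mm [1.850e+01 3.000e-01 3.301e+02] toolx yaw -0.208 F [-0.2  0.5  0.8] w -0.0002
```

drive_tool([
  [[10, 15, 0], 0, 0],
  [[0, 25, 0], 0, 0],
  [[0, 25, 0], 0, 0],
  [[0, 20, 0], 0, 0],
  [[0, 10, 0], 0, 0],
  [[0, 0, 0], 0, 0],
  [[0, 0, 0], 0, 0],
])

```text
clock: 2.45
tool_pos: [0.5802, 0.0958, 0.2373]
orientation: [0.703, -0.703, 0.072, -0.072]
wrist_force: [0.3, 0.0, 0.5]
grip_width: -0.0001
```

```bash
python3 -c "
from h import *
st(); shot('scene','s2.png',255,180)"
```

```text
t 2.45 cfr mm [ 27.3   2.2 237.3] toolx yaw -0.204 F [0.3 0.  0.5] w -0.0001
```

View pics/s2.png

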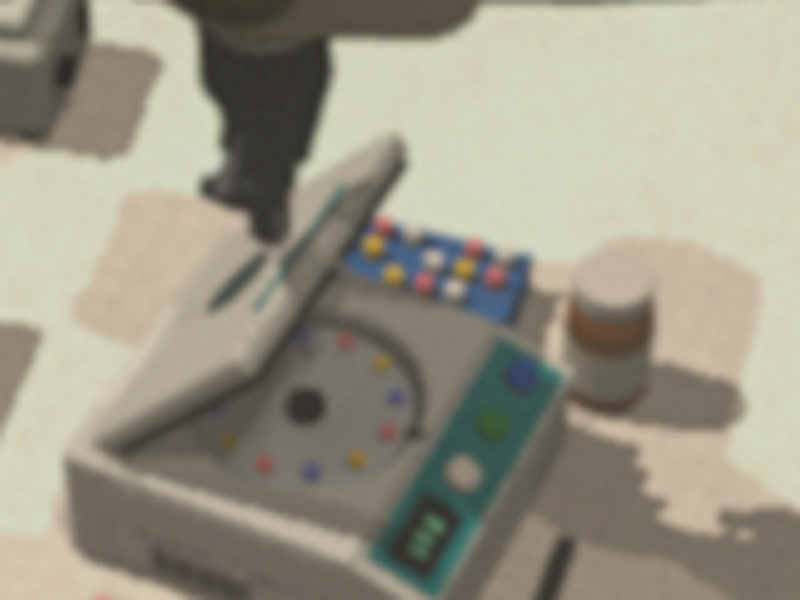

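The fingertip at (268,235) is just above the outside face, behind the stripe and clear of the free edge. Now I'll push the lid down in an arc.

drive_tool([
  [[0, 6, 0], 0, 0],
  [[0, 6, 0], 0, 0],
  [[0, 5, 0], 0, 0],
  [[-3.5, 4, 0], 0, 0],
  [[-3.5, 4, 0], 0, 0],
  [[-3.5, 4, 0], 0, 0],
  [[-3.5, 4, 0], 0, 0],
  [[-3.5, 4, 0], 0, 0],
  [[-3.5, 4, 0], 0, 0],
])

```text
clock: 3.25
tool_pos: [0.5592, 0.0995, 0.1949]
orientation: [0.703, -0.703, 0.072, -0.072]
wrist_force: [-0.4, 0.1, 2.7]
grip_width: 0.0001
```

```bash
python3 -c "
from h import *
st()"
```

```text
t 3.25 cfr mm [  6.    1.5 194.9] toolx yaw -0.205 F [-0.4  0.1  2.7] w 0.0001
```

Contact at 2.7 N, so the lid is moving. Continuing.

drive_tool([
  [[-4, 4, 0], 0, 0],
  [[-4, 4, 0], 0, 0],
  [[-4, 4, 0], 0, 0],
  [[-3, 4, 0], 0, 0],
  [[-2, 4, 0], 0, 0],
  [[-2, 4, 0], 0, 0],
  [[-2, 4, 0], 0, 0],
  [[-2, 4, 0], 0, 0],
  [[-2, 4, 0], 0, 0],
  [[-2, 4, 0], 0, 0],
])

```text
clock: 4.08
tool_pos: [0.5333, 0.1049, 0.1549]
orientation: [0.703, -0.703, 0.072, -0.073]
wrist_force: [1.4, -1.3, -0.3]
grip_width: -0.0
```

drive_tool([
  [[-2, 4, 0], 0, 0],
  [[-1, 4, 0], 0, 0],
  [[-1, 4, 0], 0, 0],
  [[-1, 4, 0], 0, 0],
  [[-1, 3, 0], 0, 0],
  [[0, 2, 0], 0, 0],
  [[0, 1, 0], 0, 0],
  [[0, 0, 0], 0, 0],
])

```text
clock: 4.75
tool_pos: [0.5273, 0.1061, 0.133]
orientation: [-0.703, 0.703, -0.073, 0.072]
wrist_force: [0.5, 0.3, -0.2]
grip_width: -0.0001
```

```bash
python3 -c "
from h import *
st()"
```

```text
t 4.75 cfr mm [-26.6   1.4 133. ] toolx yaw -0.205 F [ 0.5  0.3 -0.2] w -0.0001
```

drive_tool([
  [[0, 1, 0], 0, 0],
  [[0, 1, 0], 0, 0],
  [[0, 1, 0], 0, 0],
  [[0, 1, 0], 0, 0],
  [[0, 0, 0], 0, 0],
])

```text
clock: 5.17
tool_pos: [0.5274, 0.1062, 0.13]
orientation: [-0.703, 0.703, -0.072, 0.072]
wrist_force: [-4.0, -0.0, 7.5]
grip_width: 0.0002
```

```bash
python3 -c "
from h import *
st(); shot('scene','s3.png',255,180)"
```

```text
t 5.17 cfr mm [-26.5   1.4 130. ] toolx yaw -0.205 F [-4.  -0.   7.5] w 0.0002
```

View pics/s3.png

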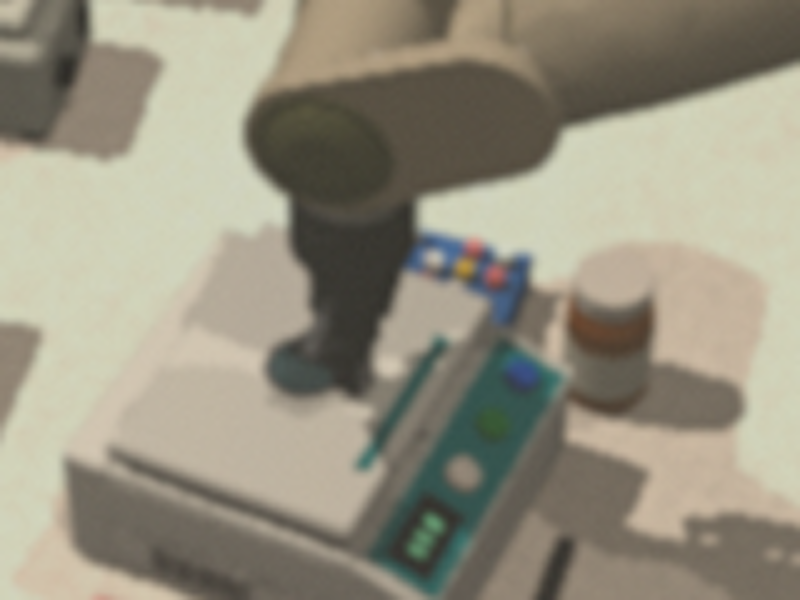

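The lid looks shut: it lies flat, the edge is beside the panel and the force is up to 7.5 N. I'll press slightly more and hold to be sure, then lift off.

drive_tool([
  [[0, 1, 0], 0, 0],
  [[0, 1, 0], 0, 0],
  [[0, 0, 0], 0, 0],
  [[0, 0, 0], 0, 0],
])

```text
clock: 5.55
tool_pos: [0.5275, 0.1062, 0.1299]
orientation: [-0.703, 0.703, -0.072, 0.073]
wrist_force: [-10.6, -0.9, 23.7]
grip_width: 0.0003
```

drive_tool([
  [[0, -5, 0], 0, 0],
  [[0, -10, 0], 0, 0],
  [[0, -15, 0], 0, 0],
  [[0, -10, 0], 0, 0],
  [[0, 0, 0], 0, 0],
  [[0, 0, 0], 0, 0],
])

```text
clock: 6.05
tool_pos: [0.5276, 0.1061, 0.1675]
orientation: [0.703, -0.703, 0.072, -0.073]
wrist_force: [0.0, -0.6, -1.0]
grip_width: 0.0
```

```bash
python3 -c "
from h import *
st(); c=shot('top','t3.png',215,185); d=shot('scene','s4.png',255,180)
for c,nm in((c,'top'),(d,'scene')):
  hsv=cv2.cvtColor(c['img'],cv2.COLOR_BGR2HSV)
  for k,y,lo,hi in(('b',-.078,(105,110,60),(130,255,255)),('g',-.033,(45,110,60),(75,255,255))):
    e=px(c,O+EX*-.1057+EY*y+[0,0,.1025]);M=np.zeros(hsv.shape[:2],np.uint8);cv2.circle(M,tuple(int(round(x)) for x in e),6,255,-1)
    m=cv2.moments(cv2.inRange(hsv,lo,hi)&M,True)
    if m['m00']:
      v=np.array([m['m10'],m['m01']])/m['m00'];print(nm,k,e.round(1),v.round(1),m['m00'],'cfr mm',(cfr(plane(c,v,.1015))*1e3).round(1))
s=read_state();print(s['tool_pos'])
"
```

```text
t 6.05 cfr mm [-26.3   1.4 167.5] toolx yaw -0.205 F [ 0.  -0.6 -1. ] w 0.0
top b [306.9 273.2] [307.3 272.6] 27.0 cfr mm [-103.5  -78.7  101.5]
scene b [359.5 254.2] [358.7 254.4] 23.0 cfr mm [-103.4  -77.2  101.5]
[0.52710114 0.10611708 0.16658443]
```

View pics/s4.png

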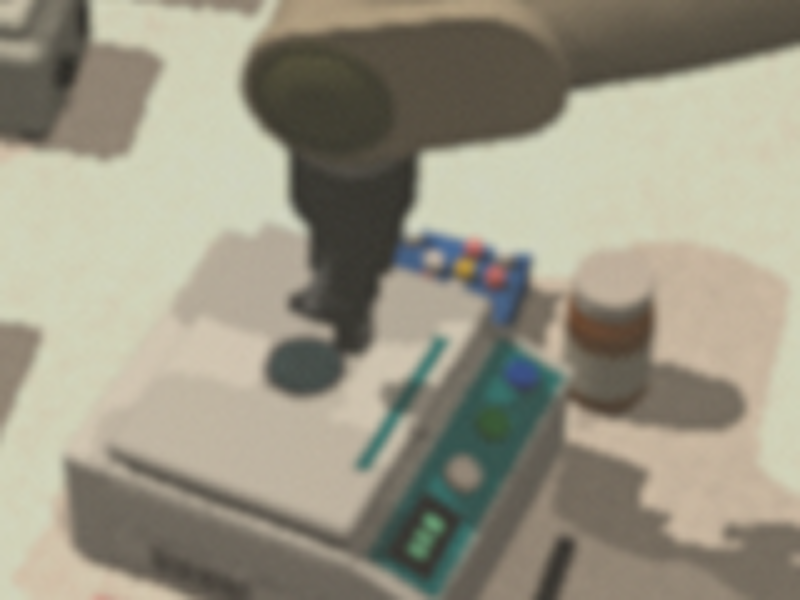

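The lid stopped solidly at 0.130 m (24 N), so it is shut. The blue key is at machine-frame (-104, -78). I'll move above it, biased 4 mm to the front to suit the slope.

drive_tool([
  [[-17, 0, -16], 0, 0],
  [[-17, 0, -16], 0, 0],
  [[-17, 0, -16], 0, 0],
  [[-17, 0, -16], 0, 0],
  [[-15, 0, -16], 0, 0],
  [[0, 10, 0], 0, 0],
  [[0, 20, 0], 0, 0],
  [[0, 15, 0], 0, 0],
  [[0, 5, 0], 0, 0],
  [[0, 0, 0], 0, 0],
  [[0, 0, 0], 0, 0],
])

```text
clock: 7.07
tool_pos: [0.43, 0.0447, 0.1175]
orientation: [0.703, -0.703, 0.072, -0.072]
wrist_force: [-0.3, -0.1, 0.9]
grip_width: -0.0002
```

```bash
python3 -c "
from h import *
st(); c=shot('scene','s5.png',305,205,107,80,7)
hsv=cv2.cvtColor(c['img'],cv2.COLOR_BGR2HSV)"
```

```text
t 7.07 cfr mm [-109.1  -78.8  117.5] toolx yaw -0.205 F [-0.3 -0.1  0.9] w -0.0002
```

View pics/s5.png

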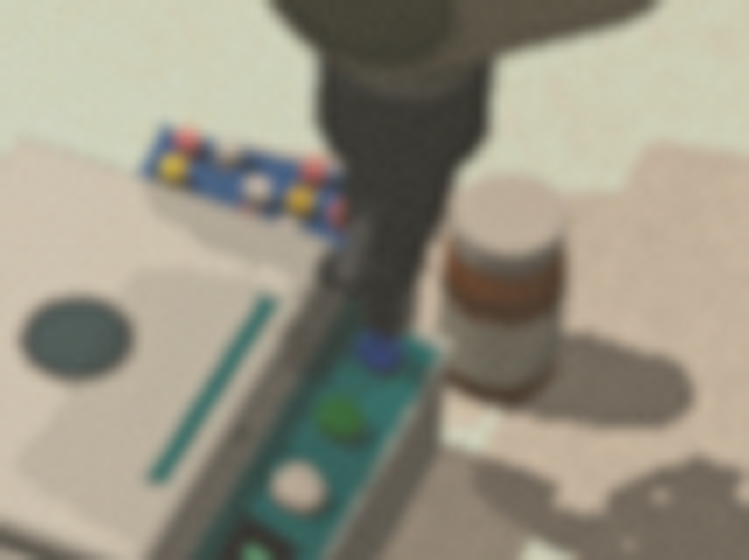

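The fingertip (390,325) is over the blue key (378,350) and clear of the green one. Descending slowly, watching the force.

drive_tool([
  [[0, 4, 0], 0, 0],
  [[0, 4, 0], 0, 0],
  [[0, 3, 0], 0, 0],
  [[0, 0, 0], 0, 0],
  [[0, 0, 0], 0, 0],
])

```text
clock: 7.53
tool_pos: [0.4298, 0.0448, 0.1062]
orientation: [0.703, -0.703, 0.073, -0.072]
wrist_force: [-0.0, 0.1, 0.7]
grip_width: -0.0001
```

drive_tool([
  [[0, 1, 0], 0, 0],
  [[0, 1, 0], 0, 0],
  [[0, 0, 0], 0, 0],
  [[0, 0, 0], 0, 0],
])

```text
clock: 7.87
tool_pos: [0.4298, 0.0447, 0.1043]
orientation: [0.703, -0.703, 0.072, -0.072]
wrist_force: [-0.1, 0.4, -0.3]
grip_width: -0.0001
```

drive_tool([
  [[0, 1, 0], 0, 0],
  [[0, 1, 0], 0, 0],
  [[0, 0, 0], 0, 0],
  [[0, 0, 0], 0, 0],
])

```text
clock: 8.2
tool_pos: [0.4302, 0.0446, 0.1025]
orientation: [-0.703, 0.703, -0.072, 0.073]
wrist_force: [0.4, 0.5, 2.9]
grip_width: 0.0003
```

Contact at about z = 0.1035 (2.9 N now).

drive_tool([
  [[0, 1, 0], 0, 0],
  [[0, 1, 0], 0, 0],
  [[0, 0, 0], 0, 0],
  [[0, 0, 0], 0, 0],
])

```text
clock: 8.53
tool_pos: [0.4301, 0.0447, 0.1004]
orientation: [-0.703, 0.703, -0.072, 0.073]
wrist_force: [2.1, -0.7, 4.1]
grip_width: 0.0
```

drive_tool([
  [[0, 1, 0], 0, 0],
  [[0, 1, 0], 0, 0],
  [[0, 0, 0], 0, 0],
  [[0, 0, 0], 0, 0],
])

```text
clock: 8.87
tool_pos: [0.4302, 0.0447, 0.0986]
orientation: [-0.703, 0.703, -0.072, 0.073]
wrist_force: [0.9, -0.2, 7.0]
grip_width: 0.0
```

drive_tool([
  [[0, 1, 0], 0, 0],
  [[0, 0, 0], 0, 0],
  [[0, 0, 0], 0, 0],
])

```text
clock: 9.12
tool_pos: [0.4304, 0.0446, 0.0982]
orientation: [-0.703, 0.703, -0.072, 0.073]
wrist_force: [-1.4, -0.7, 13.1]
grip_width: -0.0003
```

The key has bottomed after about 5 mm of travel, with force rising steeply to 13 N. I'll hold and take a last check.

drive_tool([
  [[0, 0, 0], 0, 0],
  [[0, 0, 0], 0, 0],
  [[0, 0, 0], 0, 0],
  [[0, 0, 0], 0, 0],
  [[0, 0, 0], 0, 0],
  [[0, 0, 0], 0, 0],
])

```text
clock: 9.62
tool_pos: [0.4304, 0.0446, 0.0982]
orientation: [-0.703, 0.703, -0.072, 0.073]
wrist_force: [-0.2, 0.2, 13.4]
grip_width: 0.0001
```

```bash
python3 -c "
from h import *
st(); shot('scene','s6.png',255,180)"
```

```text
t 9.62 cfr mm [-108.7  -78.8   98.2] toolx yaw -0.205 F [-0.2  0.2 13.4] w 0.0001
```

View pics/s6.png

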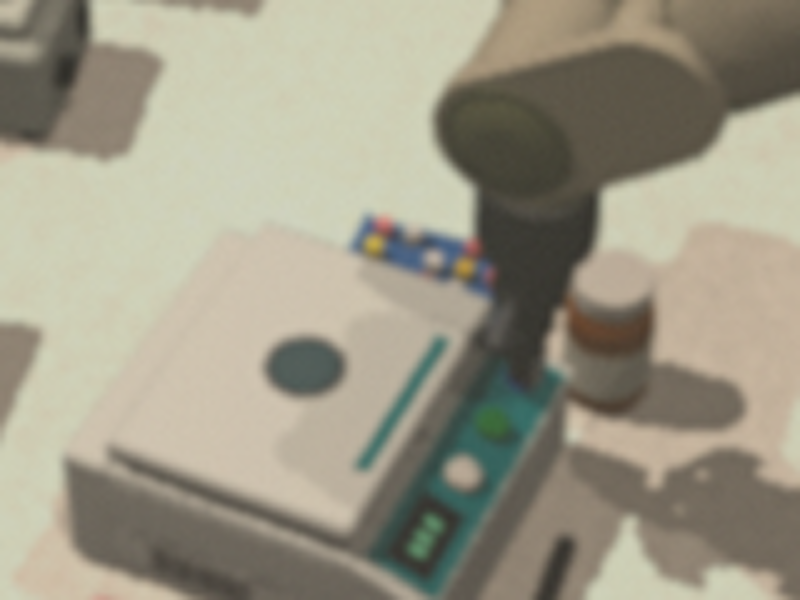

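The fingers hold the blue key at (520,380), the green (492,423) and white (463,473) keys stand free, the lid lies flat, and the machine and the things in view have not moved. Handing in.

```bash
python3 -c "
from bench import *
print(sign_off())"
```

```text
the job is handed in; nothing more can be done
None
```

The lid is shut and the fingers were still holding the blue key down when I handed the job in, at about 9.6 s. The sign-off gave no verdict, so success is judged only from my own checks.

- **Lid:** I pushed it down from its outside in a slow arc, about 2 s in all. It stopped solidly at 130 mm above the table and took 24 N there. It still looked flat in the last picture.
- **Blue key:** It travelled about 5 mm and then stopped hard. The push held steady at 13.4 N for 0.5 s before handing in.
- **Surroundings:** The last picture shows the green and white keys standing free. The machine, rack, jar and marker look unmoved. The tip box, beaker, cryobox and pipette were outside the close-up, and I did not check them again afterwards.

No check failed. One reading was odd: the wrist force fell to about zero partway through closing the lid. Contact was clear again before the lid stopped. The key travel and the lid angle come from tool height and force, since the joints cannot be read directly.

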